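# Snap the doming punches into their clips

### The job

Put the doming punches away on the clip rail: press the red, blue and green punches down into the clips of their own colour until each is snapped fully home at both ends (the green one has only been laid on its clips). Leave the black punch and the other things on the bench as they are, and let go of everything at the end.

Things in the scene. Friction and masses are not known exactly. Their poses are not given: they have to be found in the camera images.
- punch_red: Doming punch, about 0.17 kg: round steel shank 14 mm thick, 142 mm long, steel ball (15 to 18 mm) at its +x end; at its middle a square red sleeve, 36 mm long, 20 x 20 mm, to grip it by. Origin on the axis at the sleeve's middle, near the centre of mass; x along the shank, y and z square to the sleeve's faces. Starts loose on the mat, lying on a sleeve face: axis 13 mm above the table.
- clip_red: Red clip block, fixed on the rail: 100 (x) by 46 (y) by 12 mm high, origin at the centre of its underside, z up. Two upright steel spring clips stand on it at x = -34 and +34 mm, open upward, 14 mm long in x. Home: the shank along x (ball to either end), under the lips, axis 34 mm above the underside, the 36 mm sleeve in the 54 mm space between the clips.
- punch_blue: Doming punch, about 0.17 kg: round steel shank 14 mm thick, 142 mm long, steel ball (15 to 18 mm) at its +x end; at its middle a square blue sleeve, 36 mm long, 20 x 20 mm, to grip it by. Origin on the axis at the sleeve's middle, near the centre of mass; x along the shank, y and z square to the sleeve's faces. Starts loose on the mat, lying on a sleeve face: axis 13 mm above the table.
- clip_blue: Blue clip block, fixed on the rail: 100 (x) by 46 (y) by 12 mm high, origin at the centre of its underside, z up. Two upright steel spring clips stand on it at x = -34 and +34 mm, open upward, 14 mm long in x. Home: the shank along x (ball to either end), under the lips, axis 34 mm above the underside, the 36 mm sleeve in the 54 mm space between the clips.
- punch_green: Doming punch, about 0.17 kg: round steel shank 14 mm thick, 142 mm long, steel ball (15 to 18 mm) at its +x end; at its middle a square green sleeve, 36 mm long, 20 x 20 mm, to grip it by. Origin on the axis at the sleeve's middle, near the centre of mass; x along the shank, y and z square to the sleeve's faces. Starts merely laid on the lips of its own clips, not pressed in: axis 48 mm above its block's underside, not 34.
- clip_green: Green clip block, fixed on the rail: 100 (x) by 46 (y) by 12 mm high, origin at the centre of its underside, z up. Two upright steel spring clips stand on it at x = -34 and +34 mm, open upward, 14 mm long in x. Home: the shank along x (ball to either end), under the lips, axis 34 mm above the underside, the 36 mm sleeve in the 54 mm space between the clips.
- punch_black: Doming punch, about 0.17 kg: round steel shank 14 mm thick, 142 mm long, steel ball (15 to 18 mm) at its +x end; at its middle a square black sleeve, 36 mm long, 20 x 20 mm, to grip it by. Origin on the axis at the sleeve's middle, near the centre of mass; x along the shank, y and z square to the sleeve's faces. Already snapped home in its clips; leave it.
- clip_black: Black clip block, fixed on the rail: 100 (x) by 46 (y) by 12 mm high, origin at the centre of its underside, z up. Two upright steel spring clips stand on it at x = -34 and +34 mm, open upward, 14 mm long in x. Home: the shank along x (ball to either end), under the lips, axis 34 mm above the underside, the 36 mm sleeve in the 54 mm space between the clips.
- rail: Wooden rail, fixed, 116 (x) by 276 (y) by 12 mm, origin at its underside's centre. The four clip blocks stand on its top in a row along y, 66 mm apart, in any order, turned like it. Clip lips flare to 52 mm above a block's underside, 20 mm apart at the top, 9 mm at 41 mm; a shank pressed straight down spreads them and snaps in at some 8 to 12 N in all; as much pulls it out.
- mat: Green cutting mat, fixed, 290 x 320 x 3 mm, origin at the centre of its underside; the loose punches lie on it.
- hammer: Bystander: small hammer, loose on the bench, origin at its underside; leave alone.
- screwdriver: Bystander: orange screwdriver, loose on the bench, origin at its underside; leave alone.
- jar: Bystander: amber jar 85 mm high, loose on the bench, origin at its underside; leave alone.
- mug: Bystander: blue mug 90 mm high, loose on the bench, origin at its underside; leave alone.
- weight: Bystander: brass weight 62 mm high, loose on the bench, origin at its underside; leave alone.
- domeblock: Bystander: steel doming block 60 x 60 x 50 mm, loose on the bench, origin at its underside; leave alone.

How it is judged:
At the end, for the whole second after the job is handed in: Red, blue and green punch each lie in the clips of their own colour: axis 30 to 37.5 mm above the clip block's underside (home is 34), within 4 mm sideways and 12 mm lengthways of its centre, within 0.08 rad of its x axis (ball to either end), at rest (z of punch_red in the frame of clip_red between 0.03 and 0.0375 m and y of punch_red in the frame of clip_red between -0.004 and 0.004 m and x of punch_red in the frame of clip_red between -0.012 and 0.012 m and angle between the x axis of punch_red and the x axis of clip_red, either way round below 0.08 rad and linear speed of each of punch_red, punch_blue, punch_green below 0.02 m/s and z of punch_blue in the frame of clip_blue between 0.03 and 0.0375 m and y of punch_blue in the frame of clip_blue between -0.004 and 0.004 m and x of punch_blue in the frame of clip_blue between -0.012 and 0.012 m and angle between the x axis of punch_blue and the x axis of clip_blue, either way round below 0.08 rad and z of punch_green in the frame of clip_green between 0.03 and 0.0375 m and y of punch_green in the frame of clip_green between -0.004 and 0.004 m and x of punch_green in the frame of clip_green between -0.012 and 0.012 m and angle between the x axis of punch_green and the x axis of clip_green, either way round below 0.08 rad); the robot touches nothing.
It fails at once if the black punch is shifted by more than 15 mm (distance of punch_black from where it was at the start of the episode above 0.015 m).
It fails at once if another thing on the bench (hammer, screwdriver, jar, mug, weight, doming block) is shifted by more than 30 mm (distance of any of hammer, screwdriver, jar, mug, weight, domeblock from where it was at the start of the episode above 0.03 m).
It also fails if it takes over 72 s, if anything falls off the work surface, if the arm or the gripper's body presses on something with over 40 N, if the wrist force passes 120 N, or if a joint passes its speed limit or range.

### The arm

A 6-joint arm with a two-finger parallel gripper is mounted at the origin on the work surface. World frame = base frame: x ahead of the robot, y to its left, z up, the work surface at z = 0. Lengths are in m, angles in rad, forces in N, time in s.
With the tool pointing down it reaches from about 0.375 to 0.9 m from the base axis. Payload 3.1 kg.
Tool frame: the origin (TCP) lies where the fingers leave the gripper's body, on its centre line; the fingertips stand 70 mm ahead of it and the grasp point (between the pads) lies 51 mm ahead of it (robot.tip_reach is the distance from the TCP to the fingertips, in m); z points along the fingers, y is the line along which they close (so a half turn about z gives the same grasp; the last joint's range is limited). The gripper opens to 87 mm and grips with 3 to 60 N. Pads are 19 mm wide; open, the fingers measure 117 mm over their backs; the gripper's body (75 mm by 190 mm) begins 51 mm behind the grasp point.
Start: joints at [-1.329, 0.527, 1.433, -0, 1.181, -0.178], TCP at [0.255, -0.57, 0.292] pointing down, gripper open.
Joint ranges: [-3.08, 3.08], [-0.75, 2.2], [0.22, 2.44], [-1.43, 4.57], [0, 2.65], [-2.85, 2.85]. Speed limits (rad/s): [2.79, 2.79, 3.14, 3.14, 3.14, 3.14].

### API

Orientations are given as a unit quaternion [x, y, z, w].
In Python, from rig import robot gives the robot as it stands.
- The arm moves only by the tool carry_out, never from a script. Its argument "rows" is a list that holds one entry, the list of rows, each a list of 6 numbers: the shift along the tool's x, y, z in mm, then the turn, a rotation vector about the tool's x, y, z in units of 8 degrees (1.0 is 8 degrees). A call has 1 to 20 rows; each row is the pose to reach, as a shift and turn from the pose commanded when the call began, along the tool's axes at that moment; what a row does not reach only later rows make up. A row lasts 1/10 s, in which the tool goes at most 50 mm and 8.59 degrees, less where a joint would pass 70% of its speed; a pose out of reach is approached as far as the arm can. A call with a gripper value outside its range is refused whole. "fingers" is the opening, from 0 (shut) to 1 (fully open), set as the call begins (left out, the last holds). The fingers move at their own pace and stop on an object; "grip_force" is the grip in N (left out, the last holds). Time passes only in rows, so rows that repeat a pose let the fingers close. It gives the time, the measured TCP pose, the force and the opening at its end, in the units of the state.
- robot.get_obs(): the state, without advancing time (a new reading comes with each control period).
- robot.camera(name): name is "side" or "top" or "wrist"; returns a dict with "color" (400x640x3 uint8, red, green, blue), "depth" (400x640 float32, m along the optical axis (not along the pixel's ray), 0 where there is no reading), "K" (3x3 intrinsics, pixels), "camera_from_world" (4x4, takes a point from world to camera coordinates). Camera axes: x right, y down, z forward; pixel columns grow to the right and rows downward; lengths in m; the calibration is good to about 2 mm. A picture is of the moment at which its call begins.
- robot.hand_in(): hands the job in, once; it reports no verdict.
The state is a dict: "time": time; "q": joint angles; "joint_velocities": joint speeds; "joint_torque": joint torques, N m; "position": TCP position; "tool_rot": TCP orientation; "ft_force": force on the tool from outside, world axes, zero at the start; "moment": the same for the moment, N m; "grip_width": finger opening in m.
Only numpy, scipy, OpenCV 4.12 (cv2) and the standard library are available. Lean on these libraries where they do the work, as an engineer would, in place of code of your own. Each camera call takes 0.05 s, during which the arm holds its last target. There are 200 camera calls.

## Working session

There is one attempt and no reset: what is moved stays moved. The work goes in short steps, Python scripts to look and compute and a tool call to move; the robot and the scene stay as the last step left them, time stands still between calls to the robot, and variables do not carry over. Pictures are saved under pics/ and viewed, on a budget of 10 in all, crops included, one or two more only if the job needs it, and the job is handed in when it is done.

Besides the shell and the picture viewer there is one more tool, called after "Call:" in YAML: its name, and indented under it one key for each argument. carry_out: Moves the arm, as the interface text tells. Its arguments: {"type":"object","properties":{"rows":{"type":"array"},"fingers":{"type":"number"},"grip_force":{"type":"number"}},"required":["rows"]}

```bash
mkdir -p pics; ls; python3 - <<'E'
from rig import robot
import cv2,numpy as np,pickle
d={}
for n in("top","side"):
    c=robot.camera(n);d[n]=c
    cv2.imwrite(f"pics/{n}0.png",c["color"][...,::-1]);print(n,c["K"].tolist(),np.round(c["camera_from_world"],4).tolist())
pickle.dump(d,open("d0.pkl","wb"))
print(robot.get_obs())
E
```

```text
pics
top [[494.46303195894495, 0.0, 317.2915601330145], [0.0, 494.46303195894495, 198.67492080451234], [0.0, 0.0, 1.0]] [[-0.0081, -0.9999, 0.007, -0.0674], [-0.9851, 0.0068, -0.1718, 0.6317], [0.1717, -0.0083, -0.9851, 1.3413], [0.0, 0.0, 0.0, 1.0]]
side [[491.13883499490413, 0.0, 317.4458988713518], [0.0, 491.13883499490413, 196.9225690107832], [0.0, 0.0, 1.0]] [[-0.8114, -0.5844, 0.0053, 0.4578], [-0.4126, 0.5665, -0.7133, 0.3494], [0.4139, -0.581, -0.7008, 0.8448], [0.0, 0.0, 0.0, 1.0]]
{'time': 0.1, 'q': array([-1.32850011e+00,  5.28365770e-01,  1.43378325e+00, -2.07002585e-06,
        1.18138804e+00, -1.78490836e-01]), 'joint_velocities': array([ 9.25938676e-04, -2.66997099e-03, -3.32718805e-03, -7.22264097e-05,
        1.43739477e-03, -2.33029838e-03]), 'joint_torque': array([-2.79398328e-04, -4.40985382e+01, -1.77150643e+01,  6.35057688e-02,
        5.33761270e-02, -3.90886009e-05]), 'position': array([ 0.25520253, -0.56994557,  0.29137103]), 'tool_rot': array([ 9.77948260e-01,  2.08845051e-01, -3.19672645e-05, -9.71677075e-04]), 'ft_force': array([-0.07560545, -0.2933715 ,  0.58458886]), 'moment': array([-0.02941053,  0.04123468, -0.00816522]), 'grip_width': 0.08676152930961085}
```

View pics/top0.png

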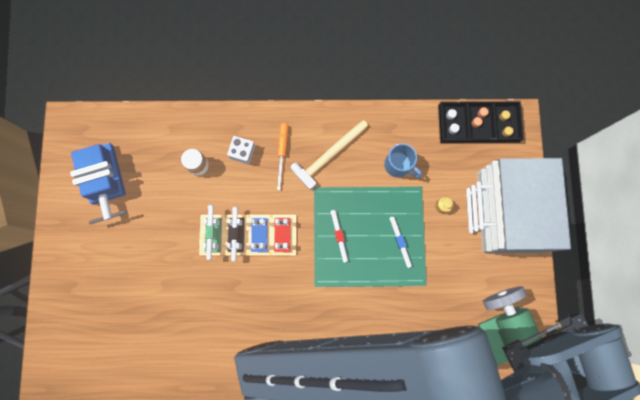

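View pics/side0.png

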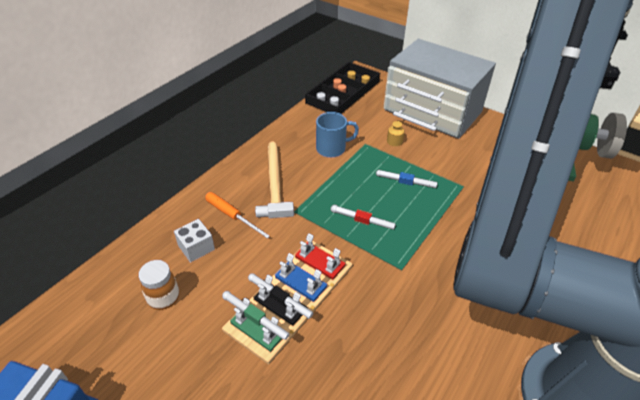

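Top view: rail at px (200–297, 215–255) with green, black, blue, red blocks left to right; loose red punch ~(340,236), blue ~(401,241). The side view agrees, and the green punch sits visibly high.

```bash
cat > h.py <<'E'
import numpy as np,cv2
from scipy.spatial.transform import Rotation as R
def ray(c,u,v,z):
    T=c["camera_from_world"];Rm=T[:3,:3];o=-Rm.T@T[:3,3]
    d=Rm.T@np.linalg.inv(c["K"])@[u,v,1.]
    return o+d*(z-o[2])/d[2]
def proj(c,p):
    T=c["camera_from_world"];q=c["K"]@(T[:3,:3]@p+T[:3,3]);return q[:2]/q[2]
def tri(c1,p1,c2,p2):
    A=[];b=[]
    for c,(u,v) in((c1,p1),(c2,p2)):
        T=c["camera_from_world"];Rm=T[:3,:3];o=-Rm.T@T[:3,3];d=Rm.T@np.linalg.inv(c["K"])@[u,v,1.];d/=np.linalg.norm(d)
        P=np.eye(3)-np.outer(d,d);A.append(P);b.append(P@o)
    x=np.linalg.lstsq(np.vstack(A),np.hstack(b),rcond=None)[0]
    return x
HUE=dict(red=((0,7),(172,180)),blue=((105,128),),green=((50,95),))
def mask(c,col,smin=130,vmin=40):
    h=cv2.cvtColor(c["color"],cv2.COLOR_RGB2HSV);m=np.zeros(h.shape[:2],np.uint8)
    for a,b in HUE[col]: m|=cv2.inRange(h,(a,smin,vmin),(b,255,255))
    return m
def blobs(m,amin=25):
    n,l,s,ce=cv2.connectedComponentsWithStats(m)
    return [(s[i,4],ce[i],s[i,:4],l==i) for i in range(1,n) if s[i,4]>=amin]
def depthpt(c,u,v):
    z=c["depth"][int(round(v)),int(round(u))];T=c["camera_from_world"]
    return T[:3,:3].T@(np.linalg.inv(c["K"])@[u,v,1.]*z-T[:3,3])
E
python3 - <<'E'
import pickle;from h import *
d=pickle.load(open("d0.pkl","rb"))
for n in d:
  for col in HUE:
    for a,ce,bb,l in blobs(mask(d[n],col)):
      if 180<ce[0]<470 and 110<ce[1]<360: print(n,col,a,ce.round(1),bb,depthpt(d[n],*ce).round(4))
E
```

```text
top red 307 [282.1 235.9] [274 224  17  28] [0.5301 0.029  0.0193]
top red 76 [339.1 235.3] [335 230   9  12] [ 0.5298 -0.1336  0.0257]
top blue 196 [259. 234.] [253 227  13  16] [0.5351 0.0942 0.027 ]
top blue 81 [400.6 241.4] [396 235  10  13] [ 0.5116 -0.3088  0.0219]
side red 168 [362.3 216.4] [354 210  18  14] [ 0.5278 -0.1239  0.0238]
side red 587 [319.6 261.4] [295 246  50  33] [0.5305 0.0392 0.0257]
side blue 132 [406.1 178.3] [399 173  15  12] [ 0.51   -0.2997  0.0215]
side blue 585 [300.5 282.2] [276 267  50  34] [0.5322 0.1032 0.0233]
side green 7672 [378.4 205.5] [296 145 166 124] [ 0.5249 -0.1946  0.0027]
side green 1013 [395.4 200.8] [371 181  52  41] [ 0.4998 -0.2322  0.003 ]
```

```bash
cat >> h.py <<'E'
def goal(robot,pos,yaw,cur=None):
    """shift mm in tool axes and rotvec in 8deg units to TCP pos, tool down with tool x at yaw"""
    o=robot.get_obs();R0=R.from_quat(o["tool_rot"]);p0=o["position"]
    Rt=R.from_euler("z",yaw)*R.from_quat([1,0,0,0])
    return np.r_[R0.inv().apply(np.array(pos)-p0)*1000,np.degrees((R0.inv()*Rt).as_rotvec())/8].round(2)
E
python3 - <<'E'
from rig import robot;from h import *
c=robot.camera("wrist");T=c["camera_from_world"];o=robot.get_obs();R0=R.from_quat(o["tool_rot"])
cp=-T[:3,:3].T@T[:3,3];print(R0.inv().apply(cp-o["position"]),R0.inv().as_matrix()@T[:3,:3].T,c["K"])
print(goal(robot,(0.49,0.02,0.32),0),R0.as_matrix())
E
```

```text
[ 0.07307464 -0.00058728 -0.09309473] [[ 2.23416555e-05 -9.63127904e-01 -2.69043938e-01]
 [ 9.99999824e-01 -1.37999878e-04  5.77055132e-04]
 [-5.92905930e-04 -2.69043903e-01  9.63127731e-01]] [[288.9191767    0.         322.8964893 ]
 [  0.         288.9191767  205.09064353]
 [  0.           0.           1.        ]]
[ 4.5533e+02 -4.4270e+02 -2.7650e+01 -1.0000e-02  0.0000e+00  3.0100e+00] [[ 9.12767048e-01  4.08480270e-01 -4.29210213e-04]
 [ 4.08480400e-01 -9.12765614e-01  1.64203770e-03]
 [ 2.78971681e-04 -1.67412187e-03 -9.99998560e-01]]
```

```bash
python3 - <<'E'
from rig import robot;from h import *
print(goal(robot,(0.57,-0.18,0.22),0))
E
```

```text
[ 4.4663e+02 -2.2730e+02  7.1990e+01 -1.0000e-02  0.0000e+00  3.0100e+00]
```

Call:
carry_out:
  rows:
    - [[447,-227,72,0,0,3],[447,-227,72,0,0,3],[447,-227,72,0,0,3],[447,-227,72,0,0,3],[447,-227,72,0,0,3],[447,-227,72,0,0,3],[447,-227,72,0,0,3],[447,-227,72,0,0,3],[447,-227,72,0,0,3],[447,-227,72,0,0,3],[447,-227,72,0,0,3],[447,-227,72,0,0,3],[447,-227,72,0,0,3],[447,-227,72,0,0,3]]

```text
time: 1.55
position: [0.5698, -0.1821, 0.2204]
tool_rot: [1.0, -0.0, -0.0, 0.0]
ft_force: [0.1, -0.1, -0.1]
grip_width: 0.0867
```

```bash
python3 - <<'E'
from rig import robot;from h import *;import pickle
c=robot.camera("wrist");pickle.dump(c,open("w1.pkl","wb"));cv2.imwrite("pics/w1.png",c["color"][...,::-1])
print(robot.get_obs()["position"],robot.get_obs()["time"],goal(robot,(0.57,0.10,0.22),0))
E
```

```text
[ 0.56983126 -0.18223206  0.2205075 ] 1.6 [ 3.0000e-02 -2.8223e+02  4.1000e-01  0.0000e+00  0.0000e+00 -0.0000e+00]
```

View pics/w1.png

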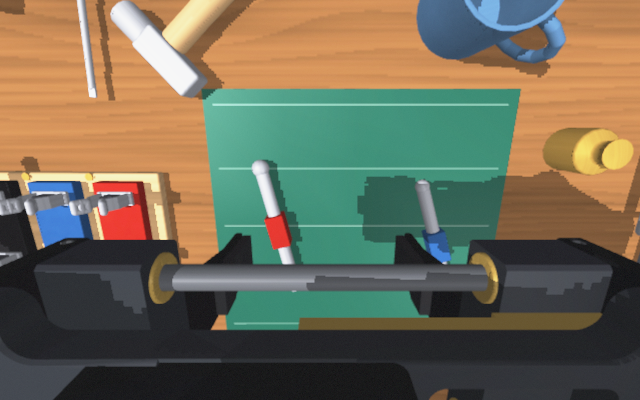

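The gripper hides rows below ~240; red sleeve at (278,233), blue sleeve (436,246) partly hidden, ball ends at the top. I need the TCP nearer the base.

Call:
carry_out:
  rows:
    - [[-110,0,-20,0,0,0],[-110,0,-20,0,0,0],[-110,0,-20,0,0,0],[-110,0,-20,0,0,0],[-110,0,-20,0,0,0]]

```text
time: 2.1
position: [0.4617, -0.1824, 0.2409]
tool_rot: [1.0, -0.0, 0.002, 0.001]
ft_force: [0.2, -0.9, -0.4]
grip_width: 0.087
```

```bash
python3 - <<'E'
from rig import robot;from h import *;import pickle
c=robot.camera("wrist");pickle.dump(c,open("w2.pkl","wb"));cv2.imwrite("pics/w2.png",c["color"][...,::-1])
E
```

Call:
carry_out:
  rows:
    - [[0,-290,0,0,0,0],[0,-290,0,0,0,0],[0,-290,0,0,0,0],[0,-290,0,0,0,0],[0,-290,0,0,0,0],[0,-290,0,0,0,0],[0,-290,0,0,0,0],[0,-290,0,0,0,0],[0,-290,0,0,0,0],[0,-290,0,0,0,0]]

```text
time: 3.15
position: [0.4607, 0.108, 0.2401]
tool_rot: [1.0, -0.0, 0.0, 0.0]
ft_force: [-0.4, 0.4, 0.6]
grip_width: 0.0868
```

```bash
python3 - <<'E'
from rig import robot;from h import *;import pickle
c=robot.camera("wrist");pickle.dump(c,open("w3.pkl","wb"));cv2.imwrite("pics/w3.png",c["color"][...,::-1])
print(robot.get_obs()["position"],robot.get_obs()["time"])
E
```

```text
[0.46057133 0.10790798 0.24017023] 3.2
```

View pics/w3.png

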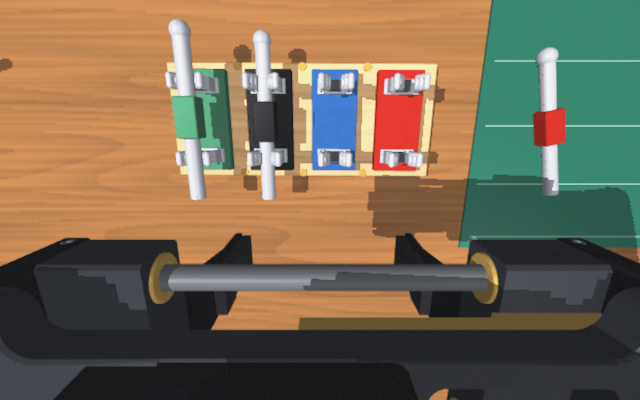

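View pics/w2.png

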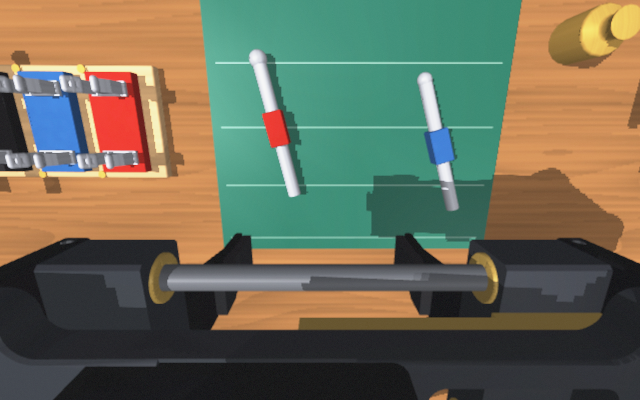

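w3: green punch (188,117) on its clips, black home (264,120), blue block (335,120), red block (402,120); w2: both loose punches in full, red sleeve (276,128), blue sleeve (439,147). Now measure.

```bash
cat >> h.py <<'E'
def cloud(c):
    v,u=np.mgrid[:400,:640];z=c["depth"];T=c["camera_from_world"]
    P=np.stack([(u-c["K"][0,2])/c["K"][0,0]*z,(v-c["K"][1,2])/c["K"][1,1]*z,z],-1)
    P=(P-T[:3,3])@T[:3,:3];P[z<=0]=np.nan;return P
def rect(P):
    r=cv2.minAreaRect((P[:,:2]*1000).astype(np.float32))
    return [np.round(x,1) for x in r]
E
python3 - <<'E'
import pickle;from h import *
for n in("w2","w3"):
  c=pickle.load(open(n+".pkl","rb"));P=cloud(c)
  for col in HUE:
    for a,ce,bb,l in blobs(mask(c,col),150):
      if ce[1]>230 : continue
      Q=P[l];zm=np.nanmedian(Q[:,2]);S=Q[abs(Q[:,2]-zm)<.002]
      print(n,col,a,ce.round(1),bb,"z",zm.round(4),rect(S),(np.nanmean(S,0)*1000).round(1))
  h=cv2.cvtColor(c["color"],cv2.COLOR_RGB2HSV)
  m=((h[...,1]<60)&(h[...,2]>90)&(P[...,2]>.009)&(P[...,2]<.1)).astype(np.uint8);m[235:]=0
  for a,ce,bb,l in blobs(m,20):
      Q=P[l];print(n,"metal",a,ce.round(1),bb,(np.nanmean(Q,0)*1000).round(1),"zmax",np.nanmax(Q[:,2]).round(4),rect(Q))
E
```

```text
w2 red 3701 [120.7 121.2] [ 84  72  67 100] z 0.0245 [array([536. ,  30.7]), array([47. , 98.5]), np.float64(89.9)] [537.8  28.3  24.6]
w2 red 709 [275.9 128.1] [262 109  28  39] z 0.0237 [array([ 531. , -132.8]), array([35.2, 19.4]), np.float64(13.0)] [ 531.3 -133.    23.7]
w2 blue 303 [42.4 74.9] [18 71 54 10] z 0.0246 [array([581.7,  95.4]), array([44.8,  7.8]), np.float64(88.8)] [582.3  95.   24.6]
w2 blue 2873 [ 56.3 122.3] [23 91 65 64] z 0.0244 [array([536.6,  95.9]), array([46.8, 62.5]), np.float64(89.0)] [537.1  95.2  24.5]
w2 blue 770 [439.3 145.8] [425 128  29  37] z 0.0237 [array([ 513. , -307.6]), array([35.1, 20.5]), np.float64(18.9)] [ 513.4 -307.4   23.9]
w2 blue 225 [ 64.  167.8] [ 43 164  49   7] z 0.0246 [array([491.2,  96.3]), array([ 6.7, 43.2]), np.float64(0.2)] [490.5  95.6  24.6]
w2 green 29020 [403.1  65.6] [226   0 295 184] z 0.0039 [array([ 562.5, -233.2]), array([293.3, 185. ]), np.float64(89.9)] [ 593.1 -267.6    3.9]
w2 green 7005 [360.9 155.2] [289 129 150  55] z 0.0039 [array([ 500. , -230.7]), array([ 61., 172.]), np.float64(0.0)] [ 501.5 -225.6    3.
[... 4212 characters left out ...]
etal 1257 [267.2 165.1] [247 141  41  59] [495.4 162.1  52.1] zmax 0.0662 [array([491.4, 159.8]), array([56.7, 37.5]), np.float64(20.9)]
w3 metal 773 [549.6 170. ] [541 144  17  52] [ 485.4 -140.2   18.7] zmax 0.0243 [array([ 486. , -142.5]), array([58.6, 17.1]), np.float64(16.2)]
w3 metal 468 [334.4 156.8] [318 149  34  18] [503.8  96.9  52.7] zmax 0.0662 [array([502.6,  96.9]), array([32.5, 12.8]), np.float64(89.6)]
w3 metal 608 [401.1 157. ] [380 149  44  19] [503.1  31.5  48.1] zmax 0.0664 [array([501.5,  22.9]), array([51.3, 16. ]), np.float64(85.2)]
w3 metal 47 [330.3 169.6] [312 164  42   7] [487.  100.   24.6] zmax 0.0262 [array([486.8,  98.1]), array([44.3,  6. ]), np.float64(82.0)]
```

```bash
python3 - <<'E'
import pickle;from h import *;from rig import robot
c=pickle.load(open("w3.pkl","rb"));w2=pickle.load(open("w2.pkl","rb"));top=pickle.load(open("d0.pkl","rb"))["top"];P=cloud(c)
x,y,z=[P[...,i]*1000 for i in range(3)]
def st(n,m): print(n,m.sum(),rect(P[m]),"z",np.nanmedian(z[m]).round(1))
st("green sleeve top",(abs(x-536)<30)&(abs(y-228)<25)&(z>66))
st("black sleeve top",(abs(x-536)<30)&(abs(y-162)<25)&(z>52))
for s in(-60,60): st(f"green shank {s}",(abs(x-536-s)<12)&(abs(y-228)<25)&(z>55)); st(f"black shank {s}",(abs(x-536-s)<12)&(abs(y-162)<25)&(z>40))
for n,y0 in(("blue",96.4),("red",30.8)):
  for s in(-34,34): st(f"{n} clip {s}",(abs(x-536-s)<12)&(abs(y-y0)<20)&(z>56))
cen=lambda c,col,p:min((b[1] for b in blobs(mask(c,col),30)),key=lambda q:np.hypot(*(q-p)))
print("tri red w2-w3",tri(w2,cen(w2,"red",(276,128)),c,cen(c,"red",(549,127))).round(4))
print("tri blue w2-top",tri(w2,cen(w2,"blue",(439,146)),top,cen(top,"blue",(400,241))).round(4))
print("tri redblock w2-w3",tri(w2,cen(w2,"red",(120,121)),c,cen(c,"red",(396,120))).round(4))
Q=cloud(w2);q=Q[(abs(Q[...,0]-.513)<.15)&(abs(Q[...,1]+.307)<.14)&(Q[...,2]>.03)&(Q[...,2]<.12)&(Q[...,0]>.40)];print("tall near blue",len(q),rect(q) if len(q)>3 else"")
# green tri: sleeve by sat
m=mask(c,"green",90);print([(a,ce.round(1),bb) for a,ce,bb,l in blobs(m,100) if ce[0]<300])
E
```

```text
green sleeve top 1255 [array([536.3, 228.7]), array([59.5, 22.4]), np.float64(2.8)] z 69.9
black sleeve top 1311 [array([536. , 162.8]), array([30.8, 59.9]), np.float64(89.8)] z 56.5
green shank -60 379 [array([476.3, 229. ]), array([13.3, 23.5]), np.float64(88.6)] z 65.9
black shank -60 18888 [array([476., 162.]), array([50., 24.]), np.float64(90.0)] z 279.7
green shank 60 593 [array([596., 228.]), array([14.6, 23.9]), np.float64(89.2)] z 65.9
black shank 60 490 [array([596.1, 162.4]), array([23.8, 15.8]), np.float64(1.2)] z 52.7
blue clip -34 2703 [array([499.5,  96.4]), array([39.9, 19. ]), np.float64(90.0)] z 257.1
blue clip 34 394 [array([569.9,  97. ]), array([30.6, 14. ]), np.float64(89.8)] z 62.7
red clip -34 6666 [array([499.3,  33.3]), array([34.9, 18.6]), np.float64(90.0)] z 264.3
red clip 34 399 [array([569.4,  31.2]), array([31.8, 14. ]), np.float64(89.5)] z 62.7
tri red w2-w3 [ 0.5312 -0.1326  0.0155]
tri blue w2-top [ 0.5126 -0.3108  0.0109]
tri redblock w2-w3 [0.5385 0.0309 0.0159]
tall near blue 2779 [array([ 617.2, -430.4]), array([43.7, 33. ]), np.float64(0.3)]
[(np.int32(3272), array([206.8, 117.9]), array([172,  69,  62, 100], dtype=int32))]
```

```bash
python3 - <<'E'
import pickle;from h import *;from rig import robot
c=pickle.load(open("w3.pkl","rb"));P=cloud(c);x,y,z=[P[...,i]*1000 for i in range(3)]
h=cv2.cvtColor(c["color"],cv2.COLOR_RGB2HSV)
for n,y0,z0 in(("g",228,66),("k",162,52)):
  m=(abs(y-y0)<14)&(abs(x-536)<40)&(z>z0)&(z<80)
  m&=(h[...,1]>70) if n=="g" else (h[...,2]<80)
  print(n,m.sum(),rect(P[m]))
print(goal(robot,(.536,.2285,.121),0))
E
```

```text
g 999 [array([539.6, 228.7]), array([20.5, 35.6]), np.float64(88.6)]
k 871 [array([536.1, 163.1]), array([20.1, 34.9]), np.float64(89.4)]
[  75.38 -120.63  119.16    0.     -0.     -0.  ]
```

Call:
carry_out:
  rows:
    - [[40,-60,20,0,0,0],[78,-105,40,0,0,0],[78,-121,60,0,0,0],[78,-121,60,0,0,0],[78,-121,60,0,0,0],[78,-121,90,0,0,0],[78,-121,119,0,0,0],[78,-121,119,0,0,0],[78,-121,119,0,0,0]]
  fingers: 0.5

```text
time: 4.1
position: [0.5377, 0.2289, 0.1221]
tool_rot: [1.0, 0.0, -0.0, 0.0]
ft_force: [0.7, 0.0, -0.3]
grip_width: 0.0435
```

Call:
carry_out:
  rows:
    - [[0,0,0,0,0,0],[0,0,0,0,0,0],[0,0,0,0,0,0],[0,0,0,0,0,0],[0,0,0,0,0,0],[0,0,0,0,0,0],[0,0,0,0,0,0]]
  fingers: 0
  grip_force: 50

```text
time: 4.8
position: [0.5384, 0.2295, 0.122]
tool_rot: [1.0, 0.001, 0.001, 0.001]
ft_force: [0.4, -4.9, 5.6]
grip_width: 0.0194
```

Call:
carry_out:
  rows:
    - [[0,0.5,3,0,0,0],[0,0.5,6,0,0,0],[0,0.5,9,0,0,0],[0,0.5,12,0,0,0],[0,0.5,14.5,0,0,0],[0,0.5,15,0,0,0],[0,0.5,15,0,0,0],[0,0.5,15,0,0,0]]

```text
time: 5.6
position: [0.5373, 0.2296, 0.1083]
tool_rot: [1.0, 0.001, -0.0, 0.0]
ft_force: [-4.5, -4.7, 17.6]
grip_width: 0.0195
```

Call:
carry_out:
  rows:
    - [[0,0,0,0,0,0],[0,0,0,0,0,0],[0,0,0,0,0,0],[0,0,0,0,0,0],[0,0,-40,0,0,0],[-20,20,-90,0,0,0],[-78,121,-132,0,0,0],[-78,121,-132,0,0,0],[-78,121,-132,0,0,0],[-78,121,-132,0,0,0],[-78,121,-132,0,0,0]]
  fingers: 0.5

```text
time: 6.7
position: [0.4604, 0.1085, 0.2384]
tool_rot: [1.0, 0.0, 0.001, -0.0]
ft_force: [0.4, 0.1, -1.3]
grip_width: 0.0434
```

```bash
cat > chk.py <<'E'
import pickle,sys;from h import *;from rig import robot
c=robot.camera("wrist");P=cloud(c);x,y,z=[P[...,i]*1000 for i in range(3)]
cv2.imwrite(f"pics/{sys.argv[1]}.png",c["color"][...,::-1])
h=cv2.cvtColor(c["color"],cv2.COLOR_RGB2HSV)
near=(z>26)&(z<85)&(abs(x-536)<80)
for n,y0 in(("g",228.5),("k",162.5),("b",96.5),("r",30.8)):
  s=near&(abs(y-y0)<14)&(abs(x-536)<30)
  s&=(h[...,2]<80) if n=="k" else (h[...,1]>70)
  for k in(-52,52):
    e=near&(abs(y-y0)<14)&(abs(x-536-k)<6)&(z>36)
    print(n,k,e.sum(),"top z",np.nanpercentile(z[e],95).round(1) if e.sum() else "", "y",y[e&(z>np.nanpercentile(z[e],50))].mean().round(1) if e.sum() else "")
  if s.sum()>50:print(n,"sleeve",s.sum(),rect(P[s]),"top",np.nanpercentile(z[s],90).round(1))
print(robot.get_obs()["time"],robot.get_obs()["position"],"red:",goal(robot,(.531,-.1325,.075),.232),"blue:",goal(robot,(.513,-.3085,.075),.319))
E
python3 chk.py c1
```

```text
g -52 184 top z 54.2 y 229.3
g 52 251 top z 54.0 y 229.1
g sleeve 1160 [array([540.2, 228.4]), array([51. , 24.6]), np.float64(3.9)] top 57.4
k -52 170 top z 54.4 y 163.4
k 52 236 top z 54.1 y 162.5
k sleeve 980 [array([536.7, 161.6]), array([50.1, 26. ]), np.float64(5.0)] top 57.6
b -52 0 top z  y 
b 52 0 top z  y 
b sleeve 83 [array([536.8,  96.5]), array([52.2, 26.7]), np.float64(1.4)] top 26.8
r -52 0 top z  y 
r 52 0 top z  y 
r sleeve 121 [array([536.6,  30.8]), array([53.5, 27.2]), np.float64(0.7)] top 28.0
6.75 [0.46066992 0.10893205 0.23808629] red: [ 6.9870e+01  2.4161e+02  1.6302e+02 -0.0000e+00 -1.0000e-02 -1.6500e+00] blue: [ 5.1620e+01  4.1758e+02  1.6292e+02 -0.0000e+00 -1.0000e-02 -2.2700e+00]
```

Green matches black's height at both ends: home. Now fetch red.

Call:
carry_out:
  rows:
    - [[70,241,80,0,0,-1.65],[70,241,80,0,0,-1.65],[70,241,80,0,0,-1.65],[70,241,80,0,0,-1.65],[70,241,80,0,0,-1.65],[70,241,80,0,0,-1.65],[70,241,80,0,0,-1.65],[70,241,80,0,0,-1.65],[70,241,80,0,0,-1.65],[70,241,110,0,0,-1.65],[70,241,140,0,0,-1.65],[70,241,162,0,0,-1.65],[70,241,162,0,0,-1.65],[70,241,162,0,0,-1.65],[70,241,162,0,0,-1.65]]
  fingers: 0.6

```text
time: 8.25
position: [0.5309, -0.1316, 0.0776]
tool_rot: [0.993, 0.116, 0.001, 0.0]
ft_force: [0.3, 0.2, -1.2]
grip_width: 0.0522
```

Call:
carry_out:
  rows:
    - [[0,0,0,0,0,0],[0,0,0,0,0,0],[0,0,0,0,0,0],[0,0,0,0,0,0],[0,0,0,0,0,0],[0,0,0,0,0,0],[0,0,0,0,0,0],[0,0,0,0,0,0]]
  fingers: 0

```text
time: 9.05
position: [0.5306, -0.1324, 0.0764]
tool_rot: [0.993, 0.116, 0.0, 0.0]
ft_force: [-0.3, -1.3, 2.1]
grip_width: 0.0195
```

Call:
carry_out:
  rows:
    - [[0,0,-30,0,0,0],[0,0,-70,0,0,0],[0,0,-100,0,0,0],[0,0,-100,0,0,0],[0,0,-100,0,0,0]]

```text
time: 9.55
position: [0.5303, -0.132, 0.1763]
tool_rot: [0.993, 0.116, 0.0, 0.0]
ft_force: [-0.3, 0.4, -1.8]
grip_width: 0.0198
```

```bash
python3 - <<'E'
from rig import robot;from h import *
c=robot.camera("wrist");P=cloud(c);o=robot.get_obs();R0=R.from_quat(o["tool_rot"])
L=R0.inv().apply((P-o["position"]).reshape(-1,3)).reshape(P.shape)*1000  # tool frame
cv2.imwrite("pics/held.png",c["color"][...,::-1])
m=(abs(L[...,1])<25)&(L[...,2]>40)&(L[...,2]<90)&(abs(L[...,0])<100)
h=cv2.cvtColor(c["color"],cv2.COLOR_RGB2HSV);w=m&(h[...,1]<60)&(h[...,2]>110)
for a,b in((15,25),(25,35),(35,45),(45,55),(55,65),(65,75)):
  s=w&(L[...,0]>a)&(L[...,0]<b)
  if s.sum()>5: print(a,b,s.sum(),"ztop",np.percentile(L[...,2][s],5).round(1),"y",((np.percentile(L[...,1][s],3)+np.percentile(L[...,1][s],97))/2).round(1))
s=m&(mask(c,"red")>0);print("sleeve x max",np.percentile(L[...,0][s],98) if s.sum() else 0,"ball end x",L[...,0][w].max())
print(o["position"],o["grip_width"],goal(robot,(.536,.031,.140),0))
E
```

```text
15 25 253 ztop 54.1 y -0.0
25 35 426 ztop 54.1 y -0.0
35 45 461 ztop 54.0 y 0.3
45 55 490 ztop 54.1 y -0.0
55 65 506 ztop 54.0 y -0.0
65 75 652 ztop 52.1 y -0.0
sleeve x max 18.963195359926395 ball end x 79.77161561347427
[ 0.52967337 -0.13177699  0.17534853] 0.019358868740748218 [ 4.368e+01 -1.569e+02  3.551e+01 -1.000e-02  1.000e-02  1.660e+00]
```

Call:
carry_out:
  rows:
    - [[15,-50,0,0,0,0.6],[29,-100,10,0,0,1.2],[44,-140,20,0,0,1.66],[44,-157,30,0,0,1.66],[44,-157,34,0,0,1.66],[44,-157,34,0,0,1.66],[44,-157,34,0,0,1.66],[44,-157,34,0,0,1.66],[44,-157,34,0,0,1.66]]

```text
time: 10.5
position: [0.5376, 0.0294, 0.1426]
tool_rot: [1.0, -0.001, 0.001, 0.0]
ft_force: [0.0, -0.1, -2.0]
grip_width: 0.0195
```

```bash
python3 - <<'E'
from rig import robot;from h import *
c=robot.camera("wrist");P=cloud(c);x,y,z=[P[...,i]*1000 for i in range(3)]
m=(abs(x-570)<12)&(z>55)&(z<68)&(abs(y-31)<16);print("lips",m.sum(),rect(P[m]))
m=(abs(x-596)<10)&(z>68)&(z<95)&(abs(y-31)<16);print("shank",m.sum(),rect(P[m]),np.percentile(z[m],95))
o=robot.get_obs();print(o["position"],o["ft_force"],goal(robot,(.536,.031,.107),0))
E
```

```text
lips 557 [array([570. ,  30.9]), array([31.6, 13.9]), np.float64(89.5)]
shank 1044 [array([596. ,  29.6]), array([20. , 17.2]), np.float64(0.1)] 88.1625790299963
[0.53755019 0.02961425 0.14264876] [-0.02576477 -0.09879397 -1.61709761] [-1.590e+00 -1.390e+00  3.565e+01  0.000e+00 -1.000e-02 -1.000e-02]
```

Call:
carry_out:
  rows:
    - [[-1.5,-1.3,4,0,0,0],[-1.5,-1.3,9,0,0,0],[-1.5,-1.3,14,0,0,0],[-1.5,-1.3,18,0,0,0],[-1.5,-1.3,22,0,0,0],[-1.5,-1.3,25,0,0,0],[-1.5,-1.3,28,0,0,0],[-1.5,-1.3,31,0,0,0],[-1.5,-1.3,34,0,0,0],[-1.5,-1.3,36,0,0,0],[-1.5,-1.3,36,0,0,0],[-1.5,-1.3,36,0,0,0]]

```text
time: 11.75
position: [0.5358, 0.0317, 0.109]
tool_rot: [1.0, 0.001, 0.001, 0.0]
ft_force: [-3.7, -2.5, 22.4]
grip_width: 0.0197
```

Call:
carry_out:
  rows:
    - [[0,0,0,0,0,0],[0,0,0,0,0,0],[0,0,0,0,0,0],[0,0,0,0,0,0],[0,0,-40,0,0,0],[-20,-10,-90,0,0,0],[-75,-75,-131,0,0,0],[-75,-75,-131,0,0,0],[-75,-75,-131,0,0,0],[-75,-75,-131,0,0,0]]
  fingers: 0.5

```text
time: 12.75
position: [0.4604, 0.1076, 0.2376]
tool_rot: [1.0, 0.001, 0.001, 0.0]
ft_force: [0.5, -0.9, -0.4]
grip_width: 0.0437
```

```bash
python3 chk.py c2
```

```text
g -52 184 top z 54.0 y 229.6
g 52 254 top z 54.1 y 229.2
g sleeve 1177 [array([538.2, 229.9]), array([26.8, 52.5]), np.float64(88.1)] top 57.4
k -52 166 top z 54.6 y 163.4
k 52 239 top z 54.4 y 162.7
k sleeve 1002 [array([539.9, 162.5]), array([27.6, 42.9]), np.float64(89.9)] top 57.5
b -52 0 top z  y 
b 52 0 top z  y 
b sleeve 89 [array([536.6,  96.6]), array([25.9, 53.2]), np.float64(89.4)] top 26.7
r -52 169 top z 54.3 y 32.3
r 52 240 top z 54.3 y 32.4
r sleeve 1086 [array([538. ,  31.1]), array([27.3, 49.4]), np.float64(89.8)] top 57.6
12.8 [0.46107343 0.10702049 0.23713005] red: [ 6.9450e+01  2.3958e+02  1.6224e+02  0.0000e+00 -1.0000e-02 -1.6500e+00] blue: [ 5.1210e+01  4.1556e+02  1.6227e+02  0.0000e+00 -1.0000e-02 -2.2700e+00]
```

Red is home. Now blue.

Call:
carry_out:
  rows:
    - [[51,415,80,0,0,-2.27],[51,415,80,0,0,-2.27],[51,415,80,0,0,-2.27],[51,415,80,0,0,-2.27],[51,415,80,0,0,-2.27],[51,415,80,0,0,-2.27],[51,415,80,0,0,-2.27],[51,415,80,0,0,-2.27],[51,415,80,0,0,-2.27],[51,415,80,0,0,-2.27],[51,415,80,0,0,-2.27],[51,415,80,0,0,-2.27],[51,415,110,0,0,-2.27],[51,415,140,0,0,-2.27],[51,415,162,0,0,-2.27],[51,415,162,0,0,-2.27],[51,415,162,0,0,-2.27],[51,415,162,0,0,-2.27]]
  fingers: 0.6

```text
time: 14.6
position: [0.5119, -0.307, 0.0755]
tool_rot: [0.987, 0.159, -0.0, -0.0]
ft_force: [0.1, -0.1, -0.4]
grip_width: 0.0524
```

Call:
carry_out:
  rows:
    - [[0,0,0,0,0,0],[0,0,0,0,0,0],[0,0,0,0,0,0],[0,0,0,0,0,0],[0,0,0,0,0,0],[0,0,0,0,0,0],[0,0,0,0,0,0],[0,0,0,0,0,0]]
  fingers: 0

```text
time: 15.4
position: [0.512, -0.3083, 0.0753]
tool_rot: [0.987, 0.158, 0.0, 0.0]
ft_force: [0.5, -0.8, 0.0]
grip_width: 0.0195
```

Call:
carry_out:
  rows:
    - [[0,0,-30,0,0,0],[0,0,-70,0,0,0],[0,0,-100,0,0,0],[0,0,-100,0,0,0],[0,0,-100,0,0,0]]

```text
time: 15.9
position: [0.5116, -0.3077, 0.1753]
tool_rot: [0.987, 0.158, -0.0, -0.0]
ft_force: [-0.4, 0.1, -3.1]
grip_width: 0.0196
```

```bash
python3 - <<'E'
from rig import robot;from h import *
c=robot.camera("wrist");P=cloud(c);o=robot.get_obs();R0=R.from_quat(o["tool_rot"])
L=R0.inv().apply((P-o["position"]).reshape(-1,3)).reshape(P.shape)*1000
cv2.imwrite("pics/held2.png",c["color"][...,::-1])
m=(abs(L[...,1])<25)&(L[...,2]>40)&(L[...,2]<90)&(abs(L[...,0])<100)
h=cv2.cvtColor(c["color"],cv2.COLOR_RGB2HSV);w=m&(h[...,1]<60)&(h[...,2]>110)
for a,b in((25,35),(45,55),(55,65),(65,75)):
  s=w&(L[...,0]>a)&(L[...,0]<b)
  if s.sum()>5: print(a,b,s.sum(),"ztop",np.percentile(L[...,2][s],5).round(1),"y",((np.percentile(L[...,1][s],3)+np.percentile(L[...,1][s],97))/2).round(1))
s=m&(mask(c,"blue")>0);print("sleeve x max",np.percentile(L[...,0][s],98) if s.sum() else 0,"ball end x",L[...,0][w].max())
print(o["time"],o["position"],o["grip_width"],goal(robot,(.536,.0965,.142),0))
E
```

```text
25 35 435 ztop 52.9 y 0.2
45 55 498 ztop 53.0 y 0.2
55 65 516 ztop 53.0 y 0.2
65 75 541 ztop 52.6 y 0.2
sleeve x max 19.518245805630187 ball end x 78.60360525596988
15.95 [ 0.51101872 -0.3072453   0.17421446] 0.019178845061837334 [ 1.4982e+02 -3.7569e+02  3.2900e+01 -2.0000e-02  1.0000e-02  2.2700e+00]
```

Call:
carry_out:
  rows:
    - [[18,-45,0,0,0,0.3],[36,-90,0,0,0,0.6],[54,-135,5,0,0,0.9],[72,-180,10,0,0,1.2],[90,-225,15,0,0,1.5],[108,-270,20,0,0,1.8],[126,-315,25,0,0,2.0],[140,-350,30,0,0,2.2],[150,-370,33,0,0,2.27],[150,-376,33,0,0,2.27],[150,-376,33,0,0,2.27],[150,-376,33,0,0,2.27],[150,-376,33,0,0,2.27],[150,-376,33,0,0,2.27]]

```text
time: 17.35
position: [0.5371, 0.0948, 0.1423]
tool_rot: [1.0, -0.001, 0.0, 0.0]
ft_force: [-0.1, -0.0, -1.2]
grip_width: 0.0195
```

```bash
python3 - <<'E'
from rig import robot;from h import *
c=robot.camera("wrist");P=cloud(c);x,y,z=[P[...,i]*1000 for i in range(3)]
m=(abs(x-570)<12)&(z>55)&(z<68)&(abs(y-97)<16);print("lips",m.sum(),rect(P[m]))
m=(abs(x-596)<10)&(z>68)&(z<95)&(abs(y-97)<16);print("shank",m.sum(),rect(P[m]),np.percentile(z[m],95))
o=robot.get_obs();print(o["position"],o["ft_force"],goal(robot,(.536,.0965,.106),0))
E
```

```text
lips 558 [array([570.4,  96.9]), array([31.5, 13.5]), np.float64(89.7)]
shank 1031 [array([596. ,  94.9]), array([19.9, 13.9]), np.float64(0.5)] 88.1950642140588
[0.53716418 0.09489779 0.14235667] [-0.398099    0.17975914 -2.20501044] [-1.170e+00 -1.600e+00  3.636e+01  0.000e+00 -0.000e+00 -1.000e-02]
```

Call:
carry_out:
  rows:
    - [[-1,-1.8,4,0,0,0],[-1,-1.8,9,0,0,0],[-1,-1.8,14,0,0,0],[-1,-1.8,18,0,0,0],[-1,-1.8,22,0,0,0],[-1,-1.8,25,0,0,0],[-1,-1.8,28,0,0,0],[-1,-1.8,31,0,0,0],[-1,-1.8,34,0,0,0],[-1,-1.8,36.5,0,0,0],[-1,-1.8,36.5,0,0,0],[-1,-1.8,36.5,0,0,0]]

```text
time: 18.6
position: [0.536, 0.0975, 0.108]
tool_rot: [1.0, 0.001, 0.0, 0.0]
ft_force: [-3.7, -3.1, 19.2]
grip_width: 0.0197
```

Call:
carry_out:
  rows:
    - [[0,0,0,0,0,0],[0,0,0,0,0,0],[0,0,0,0,0,0],[0,0,0,0,0,0],[0,0,-40,0,0,0],[-20,0,-90,0,0,0],[-75,-10,-131,0,0,0],[-75,-10,-131,0,0,0],[-75,-10,-131,0,0,0],[-75,-10,-131,0,0,0]]
  fingers: 0.5

```text
time: 19.6
position: [0.4615, 0.1078, 0.2368]
tool_rot: [1.0, 0.0, 0.001, 0.0]
ft_force: [-0.4, -0.0, -0.7]
grip_width: 0.0434
```

```bash
python3 chk.py c3
```

```text
g -52 185 top z 54.2 y 229.8
g 52 253 top z 54.2 y 229.3
g sleeve 1174 [array([538.1, 227. ]), array([55.2, 26.5]), np.float64(3.8)] top 57.4
k -52 170 top z 54.4 y 163.7
k 52 232 top z 54.3 y 162.5
k sleeve 1009 [array([537. , 161.6]), array([26.8, 48.4]), np.float64(87.9)] top 57.5
b -52 177 top z 54.3 y 98.1
b 52 233 top z 54.2 y 97.8
b sleeve 919 [array([539.4,  95.9]), array([25.8, 47.5]), np.float64(88.5)] top 57.6
r -52 170 top z 54.4 y 32.1
r 52 236 top z 54.3 y 32.5
r sleeve 1093 [array([537.2,  31.3]), array([26.7, 54.1]), np.float64(88.1)] top 57.6
19.65 [0.4619557  0.10770745 0.23634929] red: [ 6.8780e+01  2.4024e+02  1.6142e+02  0.0000e+00 -1.0000e-02 -1.6600e+00] blue: [ 5.0700e+01  4.1623e+02  1.6140e+02  0.0000e+00 -1.0000e-02 -2.2800e+00]
```

View pics/c3.png

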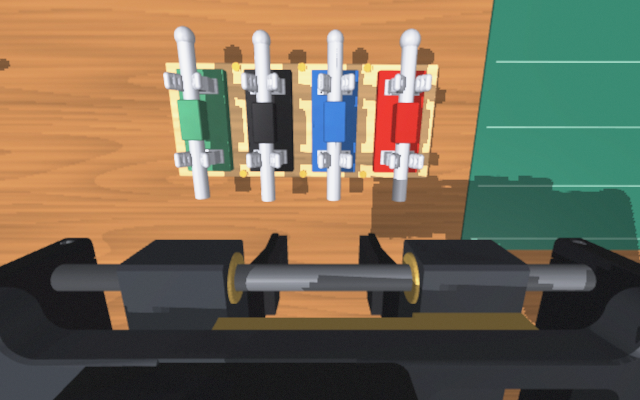

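All four punches sit in their own clips at px (190,119), (264,120), (335,120), (406,120), and the gripper is clear and open.

```bash
python3 -c "
from rig import robot
print(robot.get_obs()['joint_velocities'].round(4));print(robot.hand_in())"
```

```text
[-0.0045  0.022  -0.0091 -0.0001  0.0049 -0.0012]
the job is handed in; nothing more can be done
None
```

The red, blue and green punches are pressed home in their own clips, and I handed the job in at about 20 s on the robot's clock. I pressed green straight down from where it lay. I then picked red and blue off the mat by their sleeves, squared them over their clips with the wrist camera, and pressed them in.

- **Height:** In the last wrist view, both ends of all three shanks read 54.2–54.4 mm high, within about 0.2 mm of the black punch, which was already home.
- **Position:** The shanks lie within about 2 mm sideways of their clip centres and under 0.01 rad off line. Green sits about 3.5 mm off centre lengthways, measured before pressing; red and blue were set down within about 1 mm of centre lengthways.
- **Force:** Each press ended at 18–22 N of wrist force.
- **Release:** The gripper is open and well clear of everything.
- **Black punch and bystanders:** Black still reads as it did at the start. I did not measure the other things on the bench again at the end, but nothing was touched on the way.

One reading disagreed: triangulating the sleeve colour blobs gave heights and sideways positions up to about 3 mm off the depth readings, probably because the blobs include side faces. I used the depth heights and a sideways value between the two for blue; its grasp and fit came out right.

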